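# Tare the bench scale through its guarded finger well

### The job

Zero the bench scale with the small cup standing on its pan: push the sliding guard by its rib to its far stop so that the finger well under it lies open, reach a fingertip into that well and press the sunken tare key all the way down, then push the guard fully home over the well again. Do not press the bar-shaped power key in the other well, do not pick up or shove the scale, and leave the cup on the pan and the two jars beside the scale as they stand.

Things in the scene. Friction and masses are not known exactly. Their poses are not given: they have to be found in the camera images.
- scale: Grey bench scale, 180 (x) x 200 (y) x 45 mm, 3 kg, loose (slides if shoved with about 15 N or more). Origin: centre of its underside; x points from the key panel, near the robot, to the pan, y to its left, z up. Flat top panel 45 mm above the origin; in it two alike wells at x = -52, y = +31 mm (tare) and y = -31 mm (power); flush display left, flush bubble level right of them.
- tare_well (a point): Centre of the mouth of the tare well, level with the panel; its axes are the scale's. The well is 36 mm (x) by 44 mm (y), 24 mm deep, the other one alike. The round tare key, 26 mm across, stands in its middle, top 14 mm below this point. Two guard rails along y, 126 mm long, 8 mm high, stand 27 mm to either side in x (50 mm apart inside).
- tare_key (a joint): Depression of the sunken round tare key, 0 (up) to 0.005 m (bottom stop); a spring pushes it back up, 3 N to start, 6 N fully down.
- power_key (a joint): Depression of the power key, a 14 x 28 mm bar in the other well (y = -31 mm), likewise 14 mm below the panel, 0 to 0.005 m, same spring. Not to be pressed.
- guard (a joint): Travel of the sliding guard: 0 = home, covering the tare well, its rib over the well's middle; 0.062 m = far stop, covering the power well. It slides along the scale's -y as the value grows, needs about 1.5 N plus 8 N per m/s and stays where it is left. At the start 0 to 12 mm open.
- guard_rib (a point): Middle of the top edge of the guard's finger rib. The guard is a dark steel plate 49 (x) x 56 (y) x 4 mm, upper face 5 mm above the panel; the rib stands in its middle, 40 mm long along x, 6 mm thick along y, rising 14 mm above the plate (this point is 19 mm above the panel).
- cup_small: Small dark red cup, 52 mm across, 36 mm high, loose, standing on the scale's pan. Origin: centre of its underside.
- pan_center (a point): Centre of the upper face of the round steel pan, 100 mm across, 53 mm above the scale's underside, at x = +37 mm in the scale's frame.
- jar_red: Glass jar with black lid, 52 mm across, 58 mm high, loose on the table at one side of the scale, about 15 cm from its middle. Origin: centre of its underside.
- jar_gold: Smaller jar with gold lid, 42 mm across, 46 mm high, loose on the table at the other side of the scale. Origin: centre of its underside.
Things that resemble listed ones, but are neither listed nor needed, are in the scene too. Leave any blue or pink look-alike of the jar_gold alone.

How it is judged:
On the way, in this order (a step that is already met when the one before it is completed fails the run):
1. the guard is pushed to its far stop, the tare well lies open (value of joint guard above 0.055 m and value of joint tare_key below 0.001 m), for 0.1 s.
2. a fingertip presses the tare key down to its stop (value of joint tare_key above 0.004 m and contact force between the fingers and tare_key above 1 N and value of joint guard above 0.045 m), for 0.1 s.
3. the key is up again and the guard is home over the well (value of joint guard below 0.004 m and value of joint tare_key below 0.001 m), for 0.2 s.
At the end, for the whole second after the job is handed in: The guard was slid over 55 mm open, the tare key pressed over 4 of 5 mm; now the guard is home within 4 mm, both keys up, the scale within 25 mm of its first place, the cup at rest on the pan within 30 mm of its centre, each jar upright within 20 mm of its place (all of step 3 and value of joint power_key below 0.001 m and distance of scale from where it was at the start of the episode below 0.025 m and angle between scale's own z axis and vertical below 0.05 rad and linear speed of each of scale, cup_small below 0.01 m/s and distance between cup_small and pan_center below 0.03 m and angle between each of cup_small, jar_red, jar_gold's own z axis and vertical below 0.15 rad and distance of each of jar_red, jar_gold from where it was at the start of the episode below 0.02 m); the robot touches nothing.
It fails at once if the power key is pressed (value of joint power_key above 0.0025 m).
It fails at once if the scale is shoved, tipped or lifted (distance of scale from where it was at the start of the episode above 0.025 m or height (world z) of scale above 0.008 m or angle between scale's own z axis and vertical above 0.08 rad).
It fails at once if the cup is lifted, tipped or pushed about (distance between cup_small and pan_center above 0.03 m or angle between cup_small's own z axis and vertical above 0.25 rad).
It fails at once if a jar is lifted, tipped or moved (distance of any of jar_red, jar_gold from where it was at the start of the episode above 0.02 m or angle between any of jar_red, jar_gold's own z axis and vertical above 0.25 rad).
It also fails if it takes over 45 s, if anything falls off the work surface, if the arm or the gripper's body presses on something with over 40 N, if the wrist force passes 120 N, or if a joint passes its speed limit or range.

### The arm

A 7-joint arm with a two-finger parallel gripper is mounted at the origin on a cart in front of the work surface, level with it; the furniture and walls round the work are solid. World frame = base frame: x ahead of the robot, y to its left, z up, the work surface at z = 0. Lengths are in m, angles in rad, forces in N, time in s.
With the tool pointing down it reaches from about 0.4 to 0.85 m from the base axis. Payload 10.4 kg.
Tool frame: the origin (TCP) lies midway between the tips of the shut fingers; the grasp point (between the pads) lies 19 mm behind it; z points along the fingers, y is the line along which they close (so a half turn about z gives the same grasp; the last joint's range is limited). The gripper opens to 87 mm and grips with 3 to 60 N. Pads are 19 mm wide; open, the fingers measure 117 mm over their backs; the gripper's body (75 mm by 190 mm) begins 51 mm behind the grasp point.
Start: joints at [1.19, 0.332, -0.065, 1.46, 0.022, 1.35, -0.088], TCP at [0.219, -0.585, 0.223] pointing down, gripper open.
Joint ranges: [-2.6, 2.6], [-0.5, 2.12], [-1.47, 1.34], [0.16, 2.42], [-1.27, 4.41], [0.06, 2.06], [-2.6, 2.6]. Speed limits (rad/s): [2.22, 2.22, 2.79, 2.79, 3.14, 3.14, 3.14].

### API

Orientations are given as a rotation vector (axis times angle).
In Python, from rig import * gives the robot as it stands. The module is installed in compiled form; this text tells all that it offers.
- The arm moves only by the shell command python3 -m creep 'ROWS'. ROWS is JSON, a list of rows, each an object of numbers: "fingers": the closure in counts, from 0 (fully open) to 255 (shut); "tx", "ty", "tz": the shift along the tool's x, y, z as a fraction of full scale; "rx", "ry", "rz": the turn, a rotation vector about the tool's x, y, z as a fraction of full scale. A call has 1 to 20 rows; each row is the pose to reach, as a shift and turn from the pose commanded when the call began, along the tool's axes at that moment, turning the shorter way round; what a row does not reach only later rows make up. Full scale, the value 1, is 250 mm for a shift and 2 pi rad for a turn. A row lasts 1/10 s, in which the tool goes at most 50 mm and 8.59 degrees, less where a joint would pass 70% of its speed; a pose out of reach is approached as far as the arm can. A call with a number of a shift or a turn outside -1 to 1 is refused whole. A call with a gripper value outside its range is refused whole. The fingers move at their own pace and stop on an object; the grip force is fixed at half the most. Time passes only in rows, so rows that repeat a pose let the fingers close. It gives the time, the measured TCP pose, the force, the opening and the grip force at its end, in the units of the state.
- get_obs(): the state, without advancing time (a new reading comes with each control period).
- get_image(name): name is "scene" or "top" or "wrist"; returns a dict with "img" (400x640x3 uint8, red, green, blue), "K" (3x3 intrinsics, pixels), "k1" (the pictures are not rectified: a ray, as slopes to the right and down, at radius r is drawn at 1 + k1 r^2 times it, then the intrinsics apply), "R" (3x3) and "t" (3): a world point X has camera coordinates R X + t; the wrist camera has in their place "T_tool_cam" (4x4, takes a point from camera to tool coordinates, whose origin is the TCP and whose axes are the flange's). Camera axes: x right, y down, z forward; pixel columns grow to the right and rows downward; lengths in m; the calibration is good to about 2 mm. A picture is of the moment at which its call begins: read the wrist's pose just before it. There is no depth.
- close_job(): hands the job in; it is judged then, once.
The state is a dict: "clock": time; "q": joint angles; "joint_vel": joint speeds; "joint_efforts": joint torques, N m; "position": TCP position; "ee_rot": TCP orientation; "contact_force": force on the tool from outside, world axes, zero at the start; "ft_torque": the same for the moment, N m; "width": finger opening in m; "gripper_force": force on a finger pad.
Only numpy, scipy, OpenCV 4.12 (cv2) and the standard library are available. Lean on these libraries where they do the work, as an engineer would, in place of code of your own. Each camera call takes 0.05 s, during which the arm holds its last target. There are 200 camera calls.

## Working session

There is one attempt and no reset: what is moved stays moved. The work goes in short steps, Python scripts to look and compute and a shell command to move; the robot and the scene stay as the last step left them, time stands still between calls to the robot, and variables do not carry over. Pictures are saved under pics/ and viewed, at most 12 in all, crops included, and the job is handed in when it is done.

```bash
mkdir -p pics; python3 - <<'E'
from rig import *
import cv2
o=get_obs();print(o)
for n in("top","scene"):
    d=get_image(n);cv2.imwrite(f"pics/{n}0.png",d["img"][:,:,::-1]);print(n,d["K"],d["k1"],d["R"],d["t"])
print(get_image("wrist")["T_tool_cam"])
E
```

```text
{'clock': 0.0, 'q': array([ 1.19040057,  0.33289507, -0.06472377,  1.46090455,  0.02159839,
        1.3498818 , -0.08852988]), 'joint_vel': array([ 0.00112335,  0.00061183,  0.00029949, -0.00013064, -0.00091963,
        0.00073987,  0.00113455]), 'joint_efforts': array([-8.51869790e-04, -6.23252892e+01,  2.38920422e-02, -3.89893985e+01,
       -6.14648801e-02,  3.98844620e-02,  1.31796151e-04]), 'position': array([ 0.21876285, -0.5850724 ,  0.22175706]), 'ee_rot': array([-3.09011170e+00, -5.58808281e-01,  4.70620667e-04]), 'contact_force': array([ 0.46307804, -0.38024734,  0.03565126]), 'ft_torque': array([ 0.04295237, -0.0184867 , -0.01934356]), 'gripper_force': 0.0, 'width': 0.08685125268943636}
top [[481.33792432   0.         315.98496545]
 [  0.         481.33792432 204.50801773]
 [  0.           0.           1.        ]] -0.07144161971414634 [[-0.0110707  -0.99993413  0.00302932]
 [-0.97908573  0.01022431 -0.20319102]
 [ 0.20314666 -0.00521543 -0.97913443]] [0.28430109 0.46911415 0.82542362]
scene [[411.90777889   0.         320.65001714]
 [  0.         411.90777889 197.91935174]
 [  0.           0.           1.        ]] -0.10032040805239652 [[-0.56632652 -0.82415732  0.00624432]
 [-0.54628028  0.3696864  -0.75160483]
 [ 0.61713218 -0.4290649  -0.6595841 ]] [0.47855753 0.22931491 0.70560875]
[[-6.62927631e-04 -9.51902466e-01 -3.06400484e-01  8.45207005e-02]
 [ 9.99999695e-01 -5.04659001e-04 -5.95760425e-04  5.81780497e-04]
 [ 4.12478055e-04 -3.06400786e-01  9.51902510e-01 -1.62421216e-01]
 [ 0.00000000e+00  0.00000000e+00  0.00000000e+00  1.00000000e+00]]
```

View pics/top0.png

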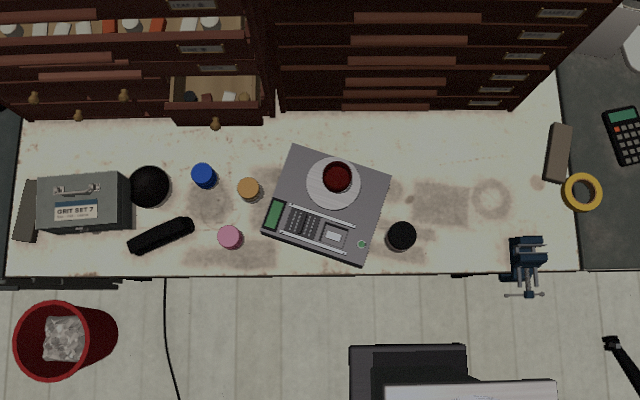

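View pics/scene0.png

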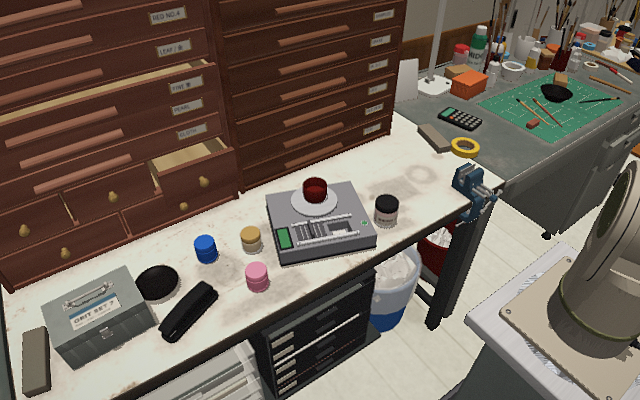

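The top view shows the scale with corners near (294,143), (391,176), (362,268), (260,234). The pan is at the far side, the guard rails at the near side, with the black-lid jar right at (401,236) and the gold jar left at (248,188).

```bash
python3 - <<'E'
import cv2
a=cv2.imread("pics/top0.png")[135:275,235:425]
cv2.imwrite("pics/c0.png",cv2.resize(a,None,fx=4,fy=4,interpolation=cv2.INTER_CUBIC))
E
```

```text
(no output)
```

View pics/c0.png

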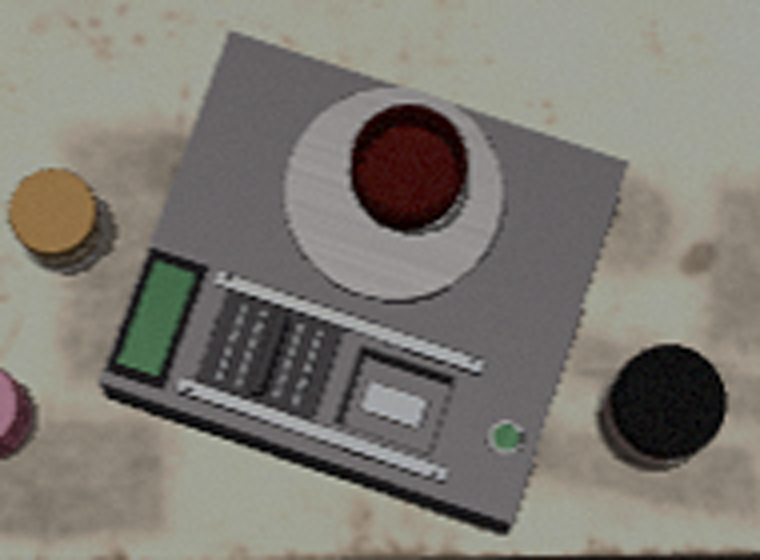

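```bash
cat > h.py <<'E'
from rig import *
import numpy as np, cv2
from scipy.optimize import least_squares
from scipy.spatial.transform import Rotation as Ro
def proj(d,X):
    c=d["R"]@X+d["t"]; s=c[:2]/c[2]; s=s*(1+d["k1"]*(s@s)); return d["K"][:2,:2]@s+d["K"][:2,2]
def S(p,v):  # scale frame -> world
    c,s=np.cos(p[2]),np.sin(p[2]); return np.array([p[0]+c*v[0]-s*v[1],p[1]+s*v[0]+c*v[1],v[2]])
def fit(d,obs,p0):
    f=lambda p:np.concatenate([proj(d,S(p,np.array(v)/1e3))-u for v,u in obs])
    r=least_squares(f,p0); return r.x,r.fun.reshape(-1,2)
def rel(p,v,yaw):  # rows to put TCP at scale point v (m), tool pointing down with tool y at scale yaw
    o=get_obs();R0=Ro.from_rotvec(o["ee_rot"])
    sh=R0.inv().apply(S(p,v)-o["position"])
    Rt=Ro.from_euler('z',yaw)*Ro.from_rotvec([np.pi,0,0])
    return sh/0.25,(R0.inv()*Rt).as_rotvec()/(2*np.pi)
E
python3 - <<'E'
from h import *
d=get_image("top")
raw=[((90,100,45),(230,32)),((90,-100,45),(628,162)),((-90,-100,45),(512,525)),((-90,100,45),(103,382)),((37,0,53),(394,193)),((-52,-31,31),(395,404))]
obs=[(v,np.array([235+x/4,135+y/4])) for v,(x,y) in raw]
p,r=fit(d,obs,[.6,0,-.3]);print(p,r)
for g in np.arange(0,.016,.004):
    for x in(20,-20):print(g,x,4*(proj(d,S(p,np.array([-.052+x/1e3,.031-g,.064])))-[235,135]))
for v in [(-.052,.075,.12)]:
  for y in(p[2],p[2]+np.pi): print(S(p,np.array(v)),rel(p,np.array(v),y))
E
```

```text
[ 0.47580277  0.25911633 -0.34092268] [[-0.74480148 -1.67776179]
 [ 1.80178255 -0.64753518]
 [ 1.15463329  1.27746252]
 [-2.35308665  0.86079316]
 [ 0.10775693 -0.23541854]
 [ 0.04498413  0.0714666 ]]
0.0 20 [279.82366231 306.65677613]
0.0 -20 [249.96245035 391.17986686]
0.004 20 [288.34583227 309.5320635 ]
0.004 -20 [258.55069319 394.10661128]
0.008 20 [296.87328733 312.40899818]
0.008 -20 [267.14441067 397.03478145]
0.012 20 [305.40595246 315.28755462]
0.012 -20 [275.74352595 399.9643504 ]
[0.45187231 0.34718637 0.12      ] (array([ 2.17938278, -3.16663936,  0.41081233]), array([-1.20883555e-04,  5.05608822e-05,  1.11204708e-01]))
[0.45187231 0.34718637 0.12      ] (array([ 2.17938278, -3.16663936,  0.41081233]), array([-6.43984658e-05, -1.53967161e-04, -3.88795260e-01]))
```

The panel's near-left holds the guard with its rib as a dark line from about (287,315) to (265,395) in the crop, so the guard is about 5 mm open. The cup stands on the pan at (410,168), and the bar key is exposed at (395,404).

```bash
cat >> h.py <<'E'
P=np.array([0.4758,0.2591,-0.3409])
def plan(W,yaws):
    o=get_obs();R=Ro.from_rotvec(o["ee_rot"]);x=o["position"]
    for w,y in zip(W,yaws):
        Rt=Ro.from_euler('z',y)*Ro.from_rotvec([np.pi,0,0])
        print(np.round(R.inv().apply(np.array(w)-x)/.25,3),np.round((R.inv()*Rt).as_rotvec()/(2*np.pi),4))
        R=Rt;x=np.array(w)
E
python3 - <<'E'
from h import *
plan([(.37,-.40,.25),(.47,-.2,.25),(.47,0.02,.25),(.43,.22,.25),S(P,np.array([-.06,.075,.16]))],[.36+.6,1.57,2.2,P[2]+np.pi,P[2]+np.pi])
E
```

```text
[ 0.826 -0.482 -0.111] [-0.0001 -0.     -0.0958]
[ 0.885 -0.131 -0.   ] [-0.      0.     -0.0971]
[ 0.88  -0.001 -0.   ] [-0.      0.     -0.1003]
[0.741 0.341 0.   ] [ 0.      0.     -0.0956]
[0.12  0.509 0.36 ] [0. 0. 0.]
```

```bash
r='x'; python3 -m creep '[{"tx":0.826,"ty":-0.482,"tz":-0.111,"rz":-0.0958,"fingers":255},{"tx":0.826,"ty":-0.482,"tz":-0.111,"rz":-0.0958,"fingers":255},{"tx":0.826,"ty":-0.482,"tz":-0.111,"rz":-0.0958,"fingers":255},{"tx":0.826,"ty":-0.482,"tz":-0.111,"rz":-0.0958,"fingers":255},{"tx":0.826,"ty":-0.482,"tz":-0.111,"rz":-0.0958,"fingers":255},{"tx":0.826,"ty":-0.482,"tz":-0.111,"rz":-0.0958,"fingers":255},{"tx":0.826,"ty":-0.482,"tz":-0.111,"rz":-0.0958,"fingers":255},{"tx":0.826,"ty":-0.482,"tz":-0.111,"rz":-0.0958,"fingers":255}]'
python3 -m creep '[{"tx":0.885,"ty":-0.131,"rz":-0.0971,"fingers":255},{"tx":0.885,"ty":-0.131,"rz":-0.0971,"fingers":255},{"tx":0.885,"ty":-0.131,"rz":-0.0971,"fingers":255},{"tx":0.885,"ty":-0.131,"rz":-0.0971,"fingers":255},{"tx":0.885,"ty":-0.131,"rz":-0.0971,"fingers":255},{"tx":0.885,"ty":-0.131,"rz":-0.0971,"fingers":255},{"tx":0.885,"ty":-0.131,"rz":-0.0971,"fingers":255}]'
python3 - <<'E'
from h import *
o=get_obs();print(o["q"])
plan([(.47,0.02,.25),(.43,.22,.25),S(P,np.array([-.06,.075,.16]))],[2.2,P[2]+np.pi,P[2]+np.pi])
E
```

```text
[ 1.19041932  0.33263216 -0.0647269   1.46056019  0.02161774  1.34990299
 -0.08852213]
[ 1.789 -1.916 -0.11 ] [-1.000e-04 -1.000e-04 -2.932e-01]
[0.741 0.341 0.   ] [ 0.      0.     -0.0956]
[0.12  0.509 0.36 ] [0. 0. 0.]validation failed for argument at $[0]...
validation failed for argument at $[0]...
```

```bash
python3 -m creep '[{"fingers":255,"tx":0.826,"ty":-0.482,"tz":-0.111,"rx":0,"ry":0,"rz":-0.0958}]'; python3 -m creep --help | head -20
```

```text
clock: 0.3
position: [0.2447, -0.5501, 0.2267]
ee_rot: [-3.043, -0.775, 0.006]
contact_force: [0.5, -0.1, -0.2]
width: 0.084
gripper_force: 0.0invalid input: not JSON, or not a number
```

All seven keys are needed. Continuing from the start pose commanded.

```bash
python3 - <<'E'
from h import *
plan([(.37,-.40,.25),(.47,-.2,.25)],[.36+.6,1.57])
E
```

```text
[ 0.727 -0.288 -0.095] [-0.0004  0.0004 -0.0734]
[ 0.885 -0.131 -0.   ] [-0.      0.     -0.0971]
```

```bash
python3 -m creep '[{"fingers":255,"tx":0.727,"ty":-0.288,"tz":-0.095,"rx":0,"ry":0,"rz":-0.0734},{"fingers":255,"tx":0.727,"ty":-0.288,"tz":-0.095,"rx":0,"ry":0,"rz":-0.0734},{"fingers":255,"tx":0.727,"ty":-0.288,"tz":-0.095,"rx":0,"ry":0,"rz":-0.0734},{"fingers":255,"tx":0.727,"ty":-0.288,"tz":-0.095,"rx":0,"ry":0,"rz":-0.0734},{"fingers":255,"tx":0.727,"ty":-0.288,"tz":-0.095,"rx":0,"ry":0,"rz":-0.0734}]'
python3 -m creep '[{"fingers":255,"tx":0.885,"ty":-0.131,"tz":0,"rx":0,"ry":0,"rz":-0.0971},{"fingers":255,"tx":0.885,"ty":-0.131,"tz":0,"rx":0,"ry":0,"rz":-0.0971},{"fingers":255,"tx":0.885,"ty":-0.131,"tz":0,"rx":0,"ry":0,"rz":-0.0971},{"fingers":255,"tx":0.885,"ty":-0.131,"tz":0,"rx":0,"ry":0,"rz":-0.0971},{"fingers":255,"tx":0.885,"ty":-0.131,"tz":0,"rx":0,"ry":0,"rz":-0.0971},{"fingers":255,"tx":0.885,"ty":-0.131,"tz":0,"rx":0,"ry":0,"rz":-0.0971}]'
python3 - <<'E'
from h import *
o=get_obs();print(o["q"])
plan([(.47,0.02,.25),(.43,.22,.25),S(P,np.array([-.06,.075,.16]))],[2.2,P[2]+np.pi,P[2]+np.pi])
E
```

```text
clock: 0.8
position: [0.3795, -0.3899, 0.2533]
ee_rot: [2.771, 1.477, 0.005]
contact_force: [-0.2, -1.1, 0.0]
width: 0.0468
gripper_force: 0.0
clock: 1.4
position: [0.4739, -0.1908, 0.2522]
ee_rot: [2.205, 2.238, 0.002]
contact_force: [0.2, -0.2, -0.1]
width: 0.0028
gripper_force: 0.0
[ 0.77465044  0.09726004 -0.50971909  1.69045174  0.04747428  1.36587113
  0.27211001]
[ 0.843 -0.003  0.01 ] [ 0.0002 -0.0001 -0.0978]
[0.741 0.341 0.   ] [ 0.      0.     -0.0956]
[0.12  0.509 0.36 ] [0. 0. 0.]
```

```bash
python3 -m creep '[{"fingers":255,"tx":0.84,"ty":0,"tz":0,"rx":0,"ry":0,"rz":-0.0978},{"fingers":255,"tx":0.84,"ty":0,"tz":0,"rx":0,"ry":0,"rz":-0.0978},{"fingers":255,"tx":0.84,"ty":0,"tz":0,"rx":0,"ry":0,"rz":-0.0978},{"fingers":255,"tx":0.84,"ty":0,"tz":0,"rx":0,"ry":0,"rz":-0.0978},{"fingers":255,"tx":0.84,"ty":0,"tz":0,"rx":0,"ry":0,"rz":-0.0978},{"fingers":255,"tx":0.84,"ty":0,"tz":0,"rx":0,"ry":0,"rz":-0.0978}]'
python3 -m creep '[{"fingers":255,"tx":0.74,"ty":0.341,"tz":0,"rx":0,"ry":0,"rz":-0.0956},{"fingers":255,"tx":0.74,"ty":0.341,"tz":0,"rx":0,"ry":0,"rz":-0.0956},{"fingers":255,"tx":0.74,"ty":0.341,"tz":0,"rx":0,"ry":0,"rz":-0.0956},{"fingers":255,"tx":0.74,"ty":0.341,"tz":0,"rx":0,"ry":0,"rz":-0.0956},{"fingers":255,"tx":0.74,"ty":0.341,"tz":0,"rx":0,"ry":0,"rz":-0.0956},{"fingers":255,"tx":0.74,"ty":0.341,"tz":0,"rx":0,"ry":0,"rz":-0.0956},{"fingers":255,"tx":0.74,"ty":0.341,"tz":0,"rx":0,"ry":0,"rz":-0.0956},{"fingers":255,"tx":0.74,"ty":0.341,"tz":0,"rx":0,"ry":0,"rz":-0.0956}]'
python3 - <<'E'
from h import *
o=get_obs();print(o["q"])
d=get_image("wrist")
cv2.imwrite("pics/w1.png",d["img"][:,:,::-1]);print(d["K"],d["k1"])
plan([S(P,np.array([-.052,.075,.1]))],[P[2]+np.pi])
E
```

```text
clock: 2.0
position: [0.4706, 0.016, 0.2522]
ee_rot: [1.432, 2.796, -0.0]
contact_force: [0.2, -1.6, 0.4]
width: 0.0005
gripper_force: 0.0
clock: 2.8
position: [0.433, 0.2128, 0.2518]
ee_rot: [-0.551, -3.093, 0.001]
contact_force: [-0.4, -0.4, -0.4]
width: 0.0005
gripper_force: 0.0
[ 0.36146241  0.06569471 -0.93418844  1.73941183  0.05440549  1.36395994
  0.63548355]
[[349.45402587   0.         318.88616139]
 [  0.         349.45402587 196.35689675]
 [  0.           0.           1.        ]] -0.04653026995377189
[0.113 0.53  0.607] [-0.0001  0.     -0.0017]
```

View pics/w1.png

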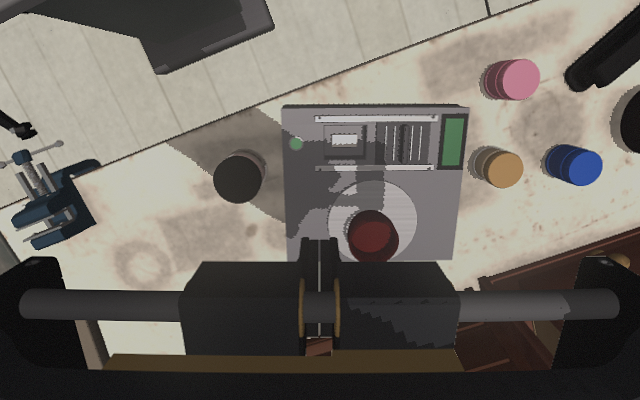

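Wrist view: scale squared with the image, key bar near (344,141), rails at rows 119 and 168, guard at (402,143), shut fingers at (319,240). I enlarge the panel.

```bash
python3 - <<'E'
import cv2
a=cv2.imread("pics/w1.png")[95:185,275:475]
cv2.imwrite("pics/c1.png",cv2.resize(a,None,fx=4,fy=4,interpolation=cv2.INTER_CUBIC))
E
```

```text
(no output)
```

View pics/c1.png

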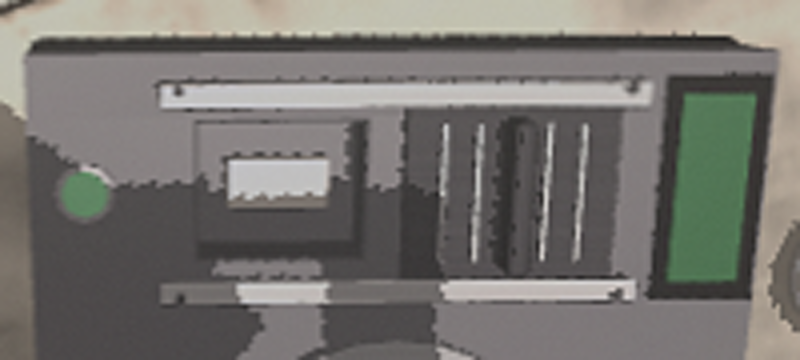

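```bash
python3 - <<'E'
from h import *
o=get_obs();d=get_image("wrist")
T=np.eye(4);T[:3,:3]=Ro.from_rotvec(o["ee_rot"]).as_matrix();T[:3,3]=o["position"]
M=np.linalg.inv(T@d["T_tool_cam"]);d["R"],d["t"]=M[:3,:3],M[:3,3]
raw=[((-79,-63,53),(160,97)),((-79,63,53),(653,93)),((-25,-63,53),(160,293)),((-25,63,53),(636,288)),((-90,-100,45),(26,52)),((-90,100,45),(780,50)),((-70,-53,45),(196,122)),((-52,-31,31),(278,178))]
obs=[(v,np.array([275+x/4,95+y/4])) for v,(x,y) in raw]
p,r=fit(d,obs,P);print(p,r.round(1))
for g in(0,4,8,12):
    print(g,*[(4*(proj(d,S(p,np.array(v)/1e3))-[275,95])).round() for v in((-72,31-g,64),(-32,31-g,64),(-52,59-g,50),(-52,3-g,50))])
E
```

```text
[ 0.4780522   0.25918653 -0.34605019] [[-0.1 -1.3]
 [ 0.1 -0.7]
 [ 0.4  1.5]
 [-0.3  2.1]
 [-2.6 -1.4]
 [ 2.1 -1.3]
 [ 0.6  0.4]
 [-0.   1.4]]
0 [538. 123.] [527. 280.] [625. 194.] [413. 194.]
4 [522. 123.] [511. 281.] [610. 194.] [398. 194.]
8 [506. 123.] [496. 281.] [595. 194.] [382. 194.]
12 [490. 123.] [480. 281.] [580. 194.] [367. 195.]
```

```bash
sed -i 's/^P=.*/P=np.array([0.4772,0.2591,-0.344])/' h.py; python3 - <<'E'
from h import *
Y=P[2]+np.pi
plan([S(P,np.array([-.052,.064,.1])),S(P,np.array([-.052,.064,.055]))],[Y,Y])
E
```

```text
[0.105 0.487 0.608] [-0.0001  0.     -0.0011]
[-0.   -0.    0.18] [0. 0. 0.]
```

```bash
python3 -m creep '[{"fingers":255,"tx":0.105,"ty":0.487,"tz":0,"rx":0,"ry":0,"rz":-0.001},{"fingers":255,"tx":0.105,"ty":0.487,"tz":0,"rx":0,"ry":0,"rz":-0.001},{"fingers":255,"tx":0.105,"ty":0.487,"tz":0,"rx":0,"ry":0,"rz":-0.001},{"fingers":255,"tx":0.105,"ty":0.487,"tz":0.3,"rx":0,"ry":0,"rz":-0.001},{"fingers":255,"tx":0.105,"ty":0.487,"tz":0.6,"rx":0,"ry":0,"rz":-0.001},{"fingers":255,"tx":0.105,"ty":0.487,"tz":0.6,"rx":0,"ry":0,"rz":-0.001},{"fingers":255,"tx":0.105,"ty":0.487,"tz":0.6,"rx":0,"ry":0,"rz":-0.001},{"fingers":255,"tx":0.105,"ty":0.487,"tz":0.6,"rx":0,"ry":0,"rz":-0.001}]'
cat >> h.py <<'E'
def where():
    o=get_obs();v=o["position"]-S(P,np.zeros(3));c,s=np.cos(P[2]),np.sin(P[2])
    f=o["contact_force"]
    print("scale-frame mm",np.round([1e3*(c*v[0]+s*v[1]),1e3*(-s*v[0]+c*v[1]),1e3*v[2]],1),"F",np.round([c*f[0]+s*f[1],-s*f[0]+c*f[1],f[2]],1))
E
python3 - <<'E'
from h import *
d=get_image("wrist")
cv2.imwrite("pics/w2.png",d["img"][:,:,::-1]);where();print(get_obs()["q"])
plan([S(P,np.array([-.052,.064,.055]))],[P[2]+np.pi])
E
```

```text
clock: 3.7
position: [0.4491, 0.3384, 0.103]
ee_rot: [-0.534, -3.095, 0.0]
contact_force: [-0.0, -0.2, 0.9]
width: 0.0003
gripper_force: 0.0
scale-frame mm [-52.8  66.2 104.4] F [-0.6 -0.1  0.4]
[ 0.03040574  0.45339892 -0.93182039  1.73163435  0.3948859   1.15515401
  0.21339829]
[-0.003 -0.009  0.198] [0.0003 0.0002 0.0004]
```

View pics/w2.png

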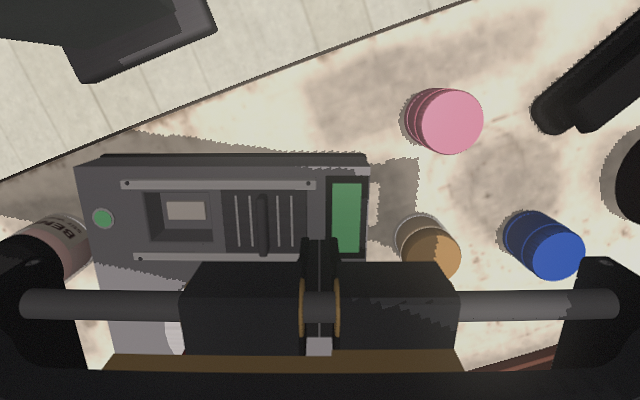

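The wrist view shows the shut tips at (319,240) over the display, left of the rib at (263,225), and clear of the jars. Going down.

```bash
python3 -m creep '[{"fingers":255,"tx":0,"ty":-0.01,"tz":0.1,"rx":0,"ry":0,"rz":0},{"fingers":255,"tx":0,"ty":-0.01,"tz":0.16,"rx":0,"ry":0,"rz":0},{"fingers":255,"tx":0,"ty":-0.01,"tz":0.18,"rx":0,"ry":0,"rz":0},{"fingers":255,"tx":0,"ty":-0.01,"tz":0.18,"rx":0,"ry":0,"rz":0},{"fingers":255,"tx":0,"ty":-0.01,"tz":0.18,"rx":0,"ry":0,"rz":0}]'; python3 -c "
from h import *
where()"
```

```text
clock: 4.25
position: [0.4484, 0.3368, 0.0582]
ee_rot: [0.533, 3.095, 0.001]
contact_force: [-0.3, -0.3, 0.2]
width: 0.0003
gripper_force: 0.0
scale-frame mm [-53.3  63.5  58.2] F [-0.2 -0.4  0.2]
```

```bash
python3 -m creep '[{"fingers":255,"tx":0.005,"ty":-0.03,"tz":0.01,"rx":0,"ry":0,"rz":0},{"fingers":255,"tx":0.005,"ty":-0.06,"tz":0.01,"rx":0,"ry":0,"rz":0},{"fingers":255,"tx":0.005,"ty":-0.08,"tz":0.01,"rx":0,"ry":0,"rz":0},{"fingers":255,"tx":0.005,"ty":-0.1,"tz":0.01,"rx":0,"ry":0,"rz":0},{"fingers":255,"tx":0.005,"ty":-0.12,"tz":0.01,"rx":0,"ry":0,"rz":0},{"fingers":255,"tx":0.005,"ty":-0.14,"tz":0.01,"rx":0,"ry":0,"rz":0},{"fingers":255,"tx":0.005,"ty":-0.16,"tz":0.01,"rx":0,"ry":0,"rz":0},{"fingers":255,"tx":0.005,"ty":-0.18,"tz":0.01,"rx":0,"ry":0,"rz":0},{"fingers":255,"tx":0.005,"ty":-0.2,"tz":0.01,"rx":0,"ry":0,"rz":0},{"fingers":255,"tx":0.005,"ty":-0.22,"tz":0.01,"rx":0,"ry":0,"rz":0},{"fingers":255,"tx":0.005,"ty":-0.24,"tz":0.01,"rx":0,"ry":0,"rz":0},{"fingers":255,"tx":0.005,"ty":-0.26,"tz":0.01,"rx":0,"ry":0,"rz":0},{"fingers":255,"tx":0.005,"ty":-0.28,"tz":0.01,"rx":0,"ry":0,"rz":0},{"fingers":255,"tx":0.005,"ty":-0.29,"tz":0.01,"rx":0,"ry":0,"rz":0},{"fingers":255,"tx":0.005,"ty":-0.3,"tz":0.01,"rx":0,"ry":0,"rz":0}]'; python3 -c "
from h import *
where()
d=get_image('wrist')
cv2.imwrite('pics/w3.png',d['img'][:,:,::-1])"
```

```text
clock: 5.75
position: [0.4215, 0.2657, 0.0545]
ee_rot: [0.533, 3.096, -0.0]
contact_force: [1.2, 0.2, 1.0]
width: 0.0005
gripper_force: 0.8
scale-frame mm [-54.6 -12.6  54.5] F [1.1 0.6 1. ]
```

View pics/w3.png

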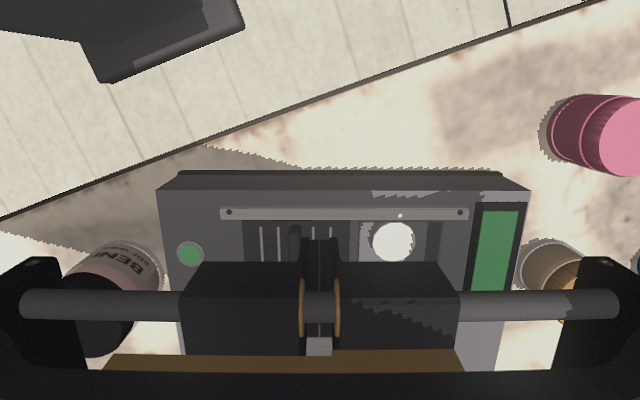

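The guard is being pushed (rib at (293,245)) and the round white tare key shows at (393,242). A little more travel remains.

```bash
python3 -m creep '[{"fingers":255,"tx":0,"ty":-0.006,"tz":0,"rx":0,"ry":0,"rz":0},{"fingers":255,"tx":0,"ty":-0.012,"tz":0,"rx":0,"ry":0,"rz":0},{"fingers":255,"tx":0,"ty":-0.018,"tz":0,"rx":0,"ry":0,"rz":0},{"fingers":255,"tx":0,"ty":-0.018,"tz":0,"rx":0,"ry":0,"rz":0}]'; python3 -c "
from h import *
where()"; python3 -m creep '[{"fingers":255,"tx":0,"ty":-0.004,"tz":0,"rx":0,"ry":0,"rz":0},{"fingers":255,"tx":0,"ty":-0.008,"tz":0,"rx":0,"ry":0,"rz":0},{"fingers":255,"tx":0,"ty":-0.008,"tz":0,"rx":0,"ry":0,"rz":0}]'; python3 -c "
from h import *
where()
d=get_image('wrist')
cv2.imwrite('pics/w4.png',cv2.resize(d['img'][165:275,150:350,::-1],None,fx=4,fy=4))"
```

```text
clock: 6.2
position: [0.42, 0.2615, 0.0545]
ee_rot: [-0.533, -3.096, 0.001]
contact_force: [0.3, 0.1, -0.1]
width: 0.0006
gripper_force: 0.2
scale-frame mm [-54.7 -17.   54.5] F [ 0.2  0.2 -0.1]
clock: 6.5
position: [0.4195, 0.2601, 0.0546]
ee_rot: [0.533, 3.096, 0.001]
contact_force: [1.5, 0.9, -2.1]
width: 0.0002
gripper_force: 1.2
scale-frame mm [-54.7 -18.6  54.6] F [ 1.1  1.3 -2.1]
```

View pics/w4.png

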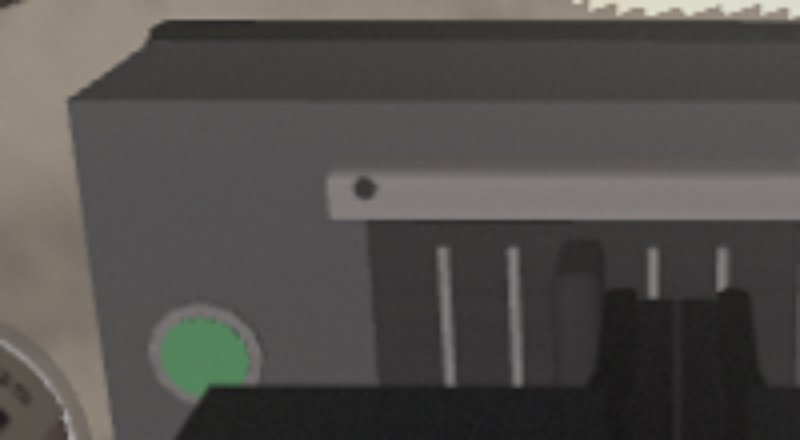

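The plate's left edge is now about 5 mm from the rail end, so the guard is close to its stop (nominally 4 mm). I push a little more until the force shows it.

```bash
python3 -m creep '[{"fingers":255,"tx":0,"ty":-0.004,"tz":0,"rx":0,"ry":0,"rz":0},{"fingers":255,"tx":0,"ty":-0.008,"tz":0,"rx":0,"ry":0,"rz":0},{"fingers":255,"tx":0,"ty":-0.008,"tz":0,"rx":0,"ry":0,"rz":0}]'; python3 -c "
from h import *
where()"
```

```text
clock: 6.85
position: [0.4193, 0.2597, 0.0548]
ee_rot: [0.532, 3.095, 0.005]
contact_force: [4.7, 8.6, -7.4]
width: 0.0004
gripper_force: 4.8
scale-frame mm [-54.8 -19.   54.8] F [ 1.5  9.6 -7.4]
```

Contact at the stop: 9.6 N at y = -19 mm. Backing off, lifting and moving over the tare well.

```bash
python3 -m creep '[{"fingers":255,"tx":0,"ty":0.02,"tz":0,"rx":0,"ry":0,"rz":0},{"fingers":255,"tx":0,"ty":0.02,"tz":-0.06,"rx":0,"ry":0,"rz":0},{"fingers":255,"tx":-0.01,"ty":0.1,"tz":-0.08,"rx":0,"ry":0,"rz":0},{"fingers":255,"tx":-0.01,"ty":0.208,"tz":-0.08,"rx":0,"ry":0,"rz":0},{"fingers":255,"tx":-0.01,"ty":0.208,"tz":-0.08,"rx":0,"ry":0,"rz":0},{"fingers":255,"tx":-0.01,"ty":0.208,"tz":-0.04,"rx":0,"ry":0,"rz":0},{"fingers":255,"tx":-0.01,"ty":0.208,"tz":-0.02,"rx":0,"ry":0,"rz":0},{"fingers":255,"tx":-0.01,"ty":0.208,"tz":-0.02,"rx":0,"ry":0,"rz":0}]'; python3 -c "
from h import *
where()
d=get_image('wrist')
cv2.imwrite('pics/w5.png',cv2.resize(d['img'][140:300,180:480,::-1],None,fx=2.5,fy=2.5))
plan([S(P,np.array([-.052,.031,.035]))],[P[2]+np.pi])"
```

```text
clock: 7.65
position: [0.438, 0.3047, 0.0585]
ee_rot: [-0.534, -3.095, 0.003]
contact_force: [-0.7, 0.7, -0.3]
width: 0.0005
gripper_force: 0.0
scale-frame mm [-52.3  29.7  58.5] F [-0.9  0.4 -0.3]
[-0.001  0.004  0.096] [-0.0003 -0.0001  0.0004]
```

View pics/w5.png

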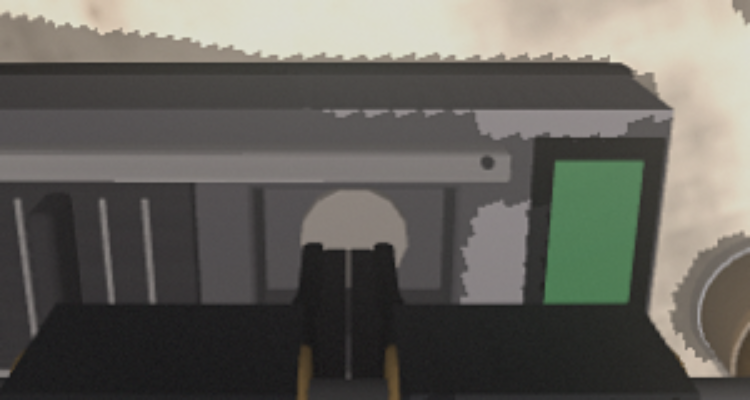

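The fingertips (348,250) are centred over the round tare key (355,235). Pressing.

```bash
python3 -m creep '[{"fingers":255,"tx":0,"ty":0.003,"tz":0.05,"rx":0,"ry":0,"rz":0},{"fingers":255,"tx":0,"ty":0.003,"tz":0.08,"rx":0,"ry":0,"rz":0},{"fingers":255,"tx":0,"ty":0.003,"tz":0.1,"rx":0,"ry":0,"rz":0},{"fingers":255,"tx":0,"ty":0.003,"tz":0.11,"rx":0,"ry":0,"rz":0},{"fingers":255,"tx":0,"ty":0.003,"tz":0.12,"rx":0,"ry":0,"rz":0},{"fingers":255,"tx":0,"ty":0.003,"tz":0.128,"rx":0,"ry":0,"rz":0},{"fingers":255,"tx":0,"ty":0.003,"tz":0.128,"rx":0,"ry":0,"rz":0}]'; python3 -c "
from h import *
where()"
```

```text
clock: 8.4
position: [0.4386, 0.3068, 0.0275]
ee_rot: [-0.533, -3.096, 0.001]
contact_force: [-3.5, -3.9, 4.7]
width: 0.0006
gripper_force: 2.6
scale-frame mm [-52.4  31.9  27.5] F [-2.  -4.8  4.7]
```

```bash
python3 -m creep '[{"fingers":255,"tx":0,"ty":0,"tz":0.006,"rx":0,"ry":0,"rz":0},{"fingers":255,"tx":0,"ty":0,"tz":0.01,"rx":0,"ry":0,"rz":0},{"fingers":255,"tx":0,"ty":0,"tz":0.01,"rx":0,"ry":0,"rz":0}]'; python3 -c "
from h import *
where()"
```

```text
clock: 8.7
position: [0.4388, 0.307, 0.0263]
ee_rot: [0.533, 3.095, -0.002]
contact_force: [-6.9, -6.5, 18.9]
width: 0.0007
gripper_force: 9.6
scale-frame mm [-52.3  32.1  26.3] F [-4.3 -8.5 18.9]
```

The key is at its stop (19 N). Hold briefly, lift, cross over the rib and come down on its far side.

```bash
python3 -m creep '[{"fingers":255,"tx":0,"ty":0,"tz":0,"rx":0,"ry":0,"rz":0},{"fingers":255,"tx":0,"ty":0,"tz":0,"rx":0,"ry":0,"rz":0},{"fingers":255,"tx":0,"ty":0,"tz":-0.1,"rx":0,"ry":0,"rz":0},{"fingers":255,"tx":0,"ty":0,"tz":-0.2,"rx":0,"ry":0,"rz":0},{"fingers":255,"tx":0,"ty":0,"tz":-0.26,"rx":0,"ry":0,"rz":0},{"fingers":255,"tx":0,"ty":-0.12,"tz":-0.26,"rx":0,"ry":0,"rz":0},{"fingers":255,"tx":0,"ty":-0.24,"tz":-0.26,"rx":0,"ry":0,"rz":0},{"fingers":255,"tx":0,"ty":-0.355,"tz":-0.26,"rx":0,"ry":0,"rz":0},{"fingers":255,"tx":0,"ty":-0.355,"tz":-0.26,"rx":0,"ry":0,"rz":0},{"fingers":255,"tx":0,"ty":-0.355,"tz":-0.26,"rx":0,"ry":0,"rz":0}]'; python3 -c "
from h import *
where()
d=get_image('wrist')
cv2.imwrite('pics/w6.png',cv2.resize(d['img'][140:300,180:480,::-1],None,fx=2.5,fy=2.5))
plan([S(P,np.array([-.052,-.056,.055]))],[P[2]+np.pi])"
```

```text
clock: 9.7
position: [0.4096, 0.2227, 0.0902]
ee_rot: [0.535, 3.094, -0.0]
contact_force: [-0.3, 0.7, 0.2]
width: 0.0005
gripper_force: 0.0
scale-frame mm [-51.3 -57.   90.2] F [-0.6  0.5  0.2]
[0.002 0.001 0.141] [0.0001 0.0002 0.0004]
```

View pics/w6.png

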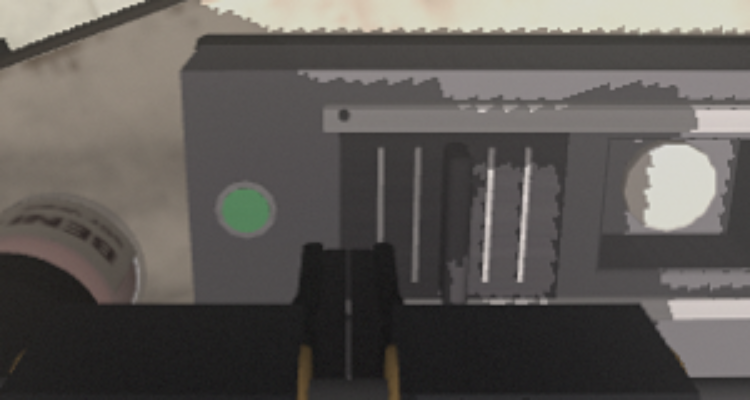

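The tips are left of the rib at (457,220), which still stands at the far stop, with the key up and open. Lowering, then pushing home.

```bash
python3 -m creep '[{"fingers":255,"tx":0,"ty":0,"tz":0.08,"rx":0,"ry":0,"rz":0},{"fingers":255,"tx":0,"ty":0,"tz":0.12,"rx":0,"ry":0,"rz":0},{"fingers":255,"tx":0,"ty":0,"tz":0.136,"rx":0,"ry":0,"rz":0},{"fingers":255,"tx":0,"ty":0,"tz":0.136,"rx":0,"ry":0,"rz":0},{"fingers":255,"tx":0,"ty":0.02,"tz":0.136,"rx":0,"ry":0,"rz":0},{"fingers":255,"tx":0,"ty":0.04,"tz":0.136,"rx":0,"ry":0,"rz":0},{"fingers":255,"tx":0,"ty":0.06,"tz":0.136,"rx":0,"ry":0,"rz":0},{"fingers":255,"tx":0,"ty":0.08,"tz":0.136,"rx":0,"ry":0,"rz":0}]'; python3 -c "
from h import *
where()"
```

```text
clock: 10.55
position: [0.4161, 0.2424, 0.0563]
ee_rot: [0.533, 3.096, -0.001]
contact_force: [-0.3, -2.6, 0.8]
width: 0.0004
gripper_force: 0.9
scale-frame mm [-51.9 -36.3  56.3] F [ 0.6 -2.5  0.8]
```

```bash
python3 -m creep '[{"fingers":255,"tx":0,"ty":0.02,"tz":0,"rx":0,"ry":0,"rz":0},{"fingers":255,"tx":0,"ty":0.04,"tz":0,"rx":0,"ry":0,"rz":0},{"fingers":255,"tx":0,"ty":0.06,"tz":0,"rx":0,"ry":0,"rz":0},{"fingers":255,"tx":0,"ty":0.08,"tz":0,"rx":0,"ry":0,"rz":0},{"fingers":255,"tx":0,"ty":0.1,"tz":0,"rx":0,"ry":0,"rz":0},{"fingers":255,"tx":0,"ty":0.12,"tz":0,"rx":0,"ry":0,"rz":0},{"fingers":255,"tx":0,"ty":0.14,"tz":0,"rx":0,"ry":0,"rz":0},{"fingers":255,"tx":0,"ty":0.16,"tz":0,"rx":0,"ry":0,"rz":0},{"fingers":255,"tx":0,"ty":0.18,"tz":0,"rx":0,"ry":0,"rz":0},{"fingers":255,"tx":0,"ty":0.195,"tz":0,"rx":0,"ry":0,"rz":0},{"fingers":255,"tx":0,"ty":0.203,"tz":0,"rx":0,"ry":0,"rz":0},{"fingers":255,"tx":0,"ty":0.203,"tz":0,"rx":0,"ry":0,"rz":0}]'; python3 -c "
from h import *
where()"; python3 -m creep '[{"fingers":255,"tx":0,"ty":0.004,"tz":0,"rx":0,"ry":0,"rz":0},{"fingers":255,"tx":0,"ty":0.008,"tz":0,"rx":0,"ry":0,"rz":0},{"fingers":255,"tx":0,"ty":0.008,"tz":0,"rx":0,"ry":0,"rz":0}]'; python3 -c "
from h import *
where()"
```

```text
clock: 11.75
position: [0.4327, 0.2905, 0.056]
ee_rot: [-0.532, -3.096, -0.001]
contact_force: [-1.5, 1.1, -0.3]
width: 0.0003
gripper_force: 0.0
scale-frame mm [-52.5  14.6  56. ] F [-1.8  0.5 -0.3]
clock: 12.05
position: [0.4332, 0.2919, 0.056]
ee_rot: [-0.533, -3.096, 0.0]
contact_force: [-0.7, -0.3, 0.1]
width: -0.0
gripper_force: 0.5
scale-frame mm [-52.5  16.1  56. ] F [-0.6 -0.5  0.1]
```

```bash
python3 -m creep '[{"fingers":255,"tx":0,"ty":0.004,"tz":0,"rx":0,"ry":0,"rz":0},{"fingers":255,"tx":0,"ty":0.008,"tz":0,"rx":0,"ry":0,"rz":0},{"fingers":255,"tx":0,"ty":0.01,"tz":0,"rx":0,"ry":0,"rz":0},{"fingers":255,"tx":0,"ty":0.01,"tz":0,"rx":0,"ry":0,"rz":0}]'; python3 -c "
from h import *
where()"; python3 -m creep '[{"fingers":255,"tx":0,"ty":0.004,"tz":0,"rx":0,"ry":0,"rz":0},{"fingers":255,"tx":0,"ty":0.006,"tz":0,"rx":0,"ry":0,"rz":0},{"fingers":255,"tx":0,"ty":0.006,"tz":0,"rx":0,"ry":0,"rz":0}]'; python3 -c "
from h import *
where()"
```

```text
clock: 12.45
position: [0.4342, 0.2942, 0.056]
ee_rot: [-0.533, -3.096, 0.0]
contact_force: [-1.2, -0.3, -0.2]
width: 0.0006
gripper_force: 0.6
scale-frame mm [-52.3  18.6  56. ] F [-1.1 -0.7 -0.2]
clock: 12.75
position: [0.4345, 0.2946, 0.0559]
ee_rot: [-0.534, -3.095, 0.004]
contact_force: [-4.2, -5.9, 3.5]
width: 0.0002
gripper_force: 3.3
scale-frame mm [-52.2  19.   55.9] F [-2.  -6.9  3.5]
```

Home stop reached (7 N at y = +19, as predicted). Backing off, lifting clear, and checking.

```bash
python3 -m creep '[{"fingers":255,"tx":0,"ty":-0.03,"tz":0,"rx":0,"ry":0,"rz":0},{"fingers":255,"tx":0,"ty":-0.03,"tz":0,"rx":0,"ry":0,"rz":0},{"fingers":255,"tx":0,"ty":-0.03,"tz":-0.15,"rx":0,"ry":0,"rz":0},{"fingers":255,"tx":0,"ty":-0.03,"tz":-0.35,"rx":0,"ry":0,"rz":0},{"fingers":255,"tx":0,"ty":-0.03,"tz":-0.55,"rx":0,"ry":0,"rz":0},{"fingers":255,"tx":0,"ty":-0.03,"tz":-0.7,"rx":0,"ry":0,"rz":0},{"fingers":255,"tx":0,"ty":-0.03,"tz":-0.7,"rx":0,"ry":0,"rz":0},{"fingers":255,"tx":0,"ty":-0.03,"tz":-0.7,"rx":0,"ry":0,"rz":0},{"fingers":255,"tx":0,"ty":-0.03,"tz":-0.7,"rx":0,"ry":0,"rz":0}]'; python3 -c "
from h import *
where()
d=get_image('wrist')
cv2.imwrite('pics/w7.png',d['img'][:,:,::-1])"
```

```text
clock: 13.65
position: [0.432, 0.2881, 0.2301]
ee_rot: [-0.533, -3.095, 0.001]
contact_force: [0.2, -0.1, -0.4]
width: 0.0006
gripper_force: 0.0
scale-frame mm [-52.3  12.1 230.1] F [ 0.2 -0.  -0.4]
```

View pics/w7.png

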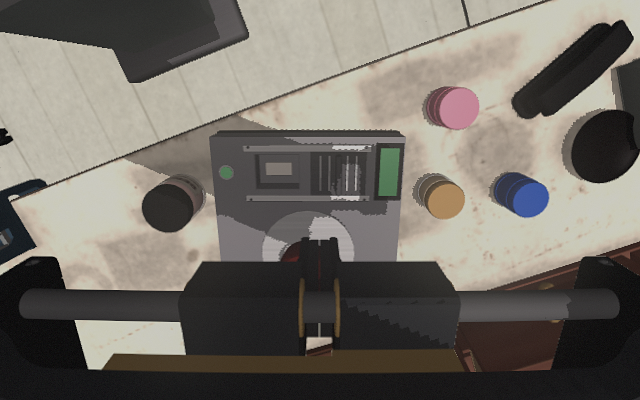

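The guard is home over the tare well (337,173) and the power key (278,169) is untouched. The cup is still on the pan and both jars are standing.

```bash
python3 -c "
from rig import *
print(close_job())"
```

```text
the job is handed in; nothing more can be done
None
```

The job is handed in with no verdict returned: the guard was pushed to its far stop, the tare key pressed to its stop (about 19 N), and the guard pushed fully home, at 13.7 s on the robot's clock. The power key, cup and both jars looked undisturbed in the last picture.

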